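# Put the seed tin away through the spring flap

## Robot

A 6-joint arm with a two-finger parallel gripper is mounted at the origin on the work surface. World frame = base frame: x ahead of the robot, y to its left, z up, the work surface at z = 0. Lengths are in m, angles in degrees, forces in N, time in s.
With the tool pointing down it reaches from about 0.35 to 0.975 m from the base axis. Payload 7.1 kg.
Tool frame: the origin (TCP) lies between the finger pads; the fingertips stand 8 mm ahead of it and the grasp point (between the pads) lies 11 mm behind it (finger_overhang is the distance from the TCP to the fingertips, in m); z points along the fingers, y is the line along which they close (so a half turn about z gives the same grasp; the last joint's range is limited). The gripper opens to 88 mm and grips with 3 to 60 N. Pads are 20 mm wide; open, the fingers measure 115 mm over their backs; the gripper's body (75 mm by 178 mm) begins 61 mm behind the grasp point.
Start: joints at [73.912, 24.242, 93.386, -0, 62.372, -1.089], TCP at [0.162, 0.604, 0.231] pointing down, gripper open.
Joint ranges: [-172.04, 172.04], [-51.8, 120.97], [4.93, 147.93], [-75.15, 255.16], [6.16, 154.13], [-145.62, 145.62]. Speed limits (degrees/s): [136.94, 136.94, 172.46, 180, 180, 180].

## Interface

Orientations are given as [roll, pitch, yaw] about the fixed x, y, z axes, in that order (R = Rz(yaw) Ry(pitch) Rx(roll)).
In Python, from cell import state, grab_frame, close_job, finger_overhang gives the robot as it stands.
- The arm moves only by the tool servo_tool, never from a script. Its argument "targets" is a list of rows, each an object of numbers: "tx", "ty", "tz": the shift along the world's x, y, z in units of 50 mm (1.0 is 50 mm); "twist": the turn about the world's z in units of 8 degrees (1.0 is 8 degrees). A call has exactly 8 rows; each row shifts and turns the commanded pose from where the row before left it; what a row does not reach is not made up. A row lasts 1/8 s, in which the tool goes at most 62.5 mm and 10.7 degrees, less where a joint would pass 70% of its speed; a pose out of reach is approached as far as the arm can. A call is refused whole if a number of a shift passes 1 or a number of a turn 1, either way. A call with a gripper value outside its range is refused whole. "fingers" is the finger opening in mm, from 0 to 87.8, set as the call begins (left out, the last holds). The fingers move at their own pace and stop on an object; "squeeze" is the grip in N (left out, the last holds). Time passes only in rows, so rows that do not move let the fingers close, or fill a call up. It gives the time, the measured TCP pose, the force, the opening and the grip force at its end, in the units of the state.
- state(): the state, without advancing time (a new reading comes with each control period).
- grab_frame(name): name is "side" or "top" or "wrist"; returns a dict with "pixels" (384x512x3 uint8, red, green, blue), "K" (3x3 intrinsics, pixels), "rvec" (rotation vector, rad) and "tvec" (3), from world to camera coordinates, as OpenCV has them. Camera axes: x right, y down, z forward; pixel columns grow to the right and rows downward; lengths in m; the calibration is good to about 2 mm. A picture is of the moment at which its call begins. There is no depth.
- close_job(): hands the job in; it is judged then, once.
The state is a dict: "t": time; "joint_positions": joint angles; "joint_velocities": joint speeds; "tau": joint torques, N m; "position": TCP position; "eef_rot": TCP orientation; "ft_force": force on the tool from outside, world axes, zero at the start; "torque": the same for the moment, N m; "gripper_width": finger opening in m; "finger_force": force on a finger pad.
Only numpy, scipy, OpenCV 4.12 (cv2) and the standard library are available. Lean on these libraries where they do the work, as an engineer would, in place of code of your own. Each camera call takes 0.05 s, during which the arm holds its last target. There are 200 camera calls.

## Task

A small square seed tin has been left on the landing of the mouse-proof seed box and must be put away. Press the box's spring flap down with one finger and, while that finger keeps it open, push the tin along the landing with the other finger until it drops inside: do not lift the tin off the landing and do not push it on to the closed flap. Then take the hand away so that the flap swings shut by itself, and leave everything else standing where it is.

Things in the scene. Friction and masses are not known exactly. Their poses are not given: they have to be found in the camera images.
- seedbox: plywood seed box, screwed down, 270 (x) x 160 (y) x 130 mm tall, flat wooden top, hollow (114 mm deep inside); origin at the centre of its underside; x points to the robot's left (within 0.35 rad), y back to the robot, z up. The opening in its top, shut by the flap, spans x -120 to +20 and y -46 to +35 mm. The landing is the rest of the top, at the robot's left, x +20 to +135 mm, level with the shut flap
- landing_edge (a point): the middle of the straight edge between landing and opening, at box x = +20, y = 0, z = 130 mm; the tin is to go over it towards the box's -x; axes as the box's. Two wooden lips, 6 mm thick and 8 mm high, flank the landing, inner faces at y = -36 and +36 mm; its outer (left) end is open
- flap (a joint): flap angle, rad: 0 shut (level, flush with the box top), grows as it is pressed down into the box, at most 1.35. Aluminium plate 136 (x) x 78 (y) x 3 mm, hinged along the box's x at y = +35 mm (robot's side); the free edge, y = -43 mm, goes down. A spring shuts it: 0.07 N m at 0, 0.14 at 1 rad (1 N at the free edge starts it; 5 to 9 N holds it 20 mm from the hinge). The tin's weight does not open it
- flap_middle (a point): the middle of the flap's upper face; moves with it; axes as the box's when shut
- tin: loose flat square metal tin, 38 x 38 x 20 mm tall, rounded edges, about 80 g, lying flat on the landing, its sides within 0.3 rad of the box's; origin at the centre of its underside, z up, x and y along its sides
- connector: loose brass hose connector, 24 mm across, 26 mm tall, standing on the top of the seed box near the left corner on the robot's side, outside the landing's lip; origin at the centre of its underside; leave it alone
- small_pot: loose small terracotta pot, 68 mm across, 65 mm tall, on the mat between robot and seed box; origin at the centre of its underside; leave it alone
- jar: loose glass jar with metal cap, 56 mm across, 75 mm tall, on the mat beyond the seed box; origin at the centre of its underside; leave it alone
- blue_pot: loose glazed blue pot, 140 mm across, 120 mm tall, at the right of the table; origin at the centre of its underside; leave it alone
- tray: loose black plastic seedling tray with cells, 160 x 240 x 50 mm, at the left of the table; origin at the centre of its underside; leave it alone
- weeder: loose steel weeder with wooden handle, 290 mm long, lying at the far right; leave it alone
- can: loose orange watering can, 160 mm across the body, 220 mm tall, spout along its own x, at the left of the table; origin at the centre of its underside; leave it alone

How it is judged (in metres and radians):
On the way, in this order (a step that is already met when the one before it is completed fails the run):
1. a finger holds the flap pressed down by more than 0.4 rad while the tin still lies on the landing (value of joint flap above 0.4 rad and contact force between the fingers and flap above 0.2 N and x of tin in the frame of seedbox above 0.022 m and z of tin in the frame of seedbox above 0.124 m), for 0.1 s.
2. the tin has dropped inside the box (z of tin in the frame of seedbox below 0.07 m and x of tin in the frame of seedbox between -0.135 and 0.135 m and y of tin in the frame of seedbox between -0.08 and 0.08 m), for 0.1 s.
At the end, for the whole second after the job is handed in: the tin lies at rest inside the box (its origin less than 70 mm above the box's underside), the flap is shut again (under 0.06 rad), and no other loose thing has moved more than 30 mm or leans more than 0.35 rad (all of step 2 and value of joint flap below 0.06 rad and linear speed of tin below 0.02 m/s and distance of each of connector, small_pot, jar, blue_pot, tray, weeder, can from where it was at the start of the episode below 0.03 m and angle between each of connector, small_pot, jar, blue_pot, tray, weeder, can's own z axis and vertical below 0.35 rad); the robot touches nothing.
It fails at once if the tin was lifted more than 20 mm off the landing (z of tin in the frame of seedbox above 0.15 m).
It fails at once if the tin was pushed on to the flap while this was not held open (under 0.25 rad) (x of tin in the frame of seedbox below 0.012 m and z of tin in the frame of seedbox above 0.124 m and value of joint flap below 0.25 rad).
It fails at once if the tin fell off the box (z of tin in the frame of seedbox below 0.11 m and (y of tin in the frame of seedbox above 0.085 m or y of tin in the frame of seedbox below -0.085 m or x of tin in the frame of seedbox above 0.14 m or x of tin in the frame of seedbox below -0.14 m)).
It fails at once if another thing on the table was displaced by more than 30 mm or knocked over (not (distance of each of connector, small_pot, jar, blue_pot, tray, weeder, can from where it was at the start of the episode below 0.03 m and angle between each of connector, small_pot, jar, blue_pot, tray, weeder, can's own z axis and vertical below 0.35 rad)).
It also fails if it takes over 48 s, if anything falls off the work surface, if the arm or the gripper's body presses on something with over 40 N, if the wrist force passes 120 N, or if a joint passes its speed limit or range.

## Working session

There is one attempt and no reset: what is moved stays moved. The work goes in short steps, Python scripts to look and compute and a tool call to move; the robot and the scene stay as the last step left them, time stands still between calls to the robot, and variables do not carry over. Pictures are saved under pics/ and viewed, at most 10 in all, crops included, and the job is handed in when it is done.

Besides the shell and the picture viewer there is one more tool, called after "Call:" in YAML: its name, and indented under it one key for each argument. servo_tool: Moves the arm, as the interface text tells. Its arguments: {"type":"object","properties":{"targets":{"type":"array"},"fingers":{"type":"number"},"squeeze":{"type":"number"}},"required":["targets"]}

```bash
mkdir -p pics; python3 - <<'E'
from cell import *
import cv2,pickle
s=state();print(s['t'],s['position'],s['eef_rot'],s['gripper_width'],finger_overhang)
F={n:grab_frame(n) for n in('side','top','wrist')}
pickle.dump(F,open('f0.pkl','wb'))
for n in F: cv2.imwrite(f'pics/{n}0.png',F[n]['pixels'][:,:,::-1])
E
```

```text
0.0 [0.16157057 0.60320034 0.22991095] [-1.79912285e+02 -2.16164374e-03  1.65000313e+02] 0.08783147553811695 0.008
```

View pics/top0.png

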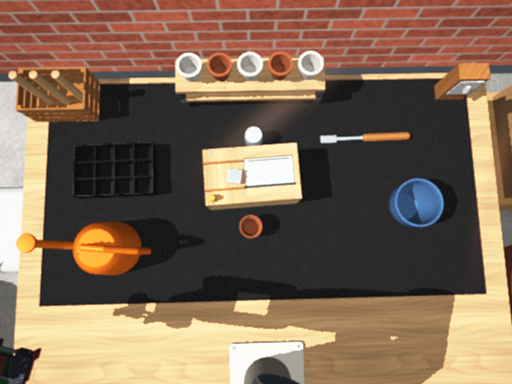

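View pics/side0.png

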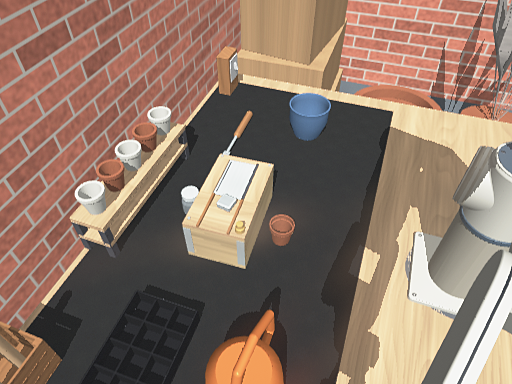

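View pics/wrist0.png

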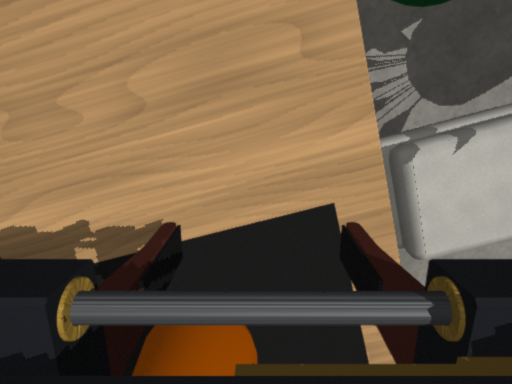

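The top view shows the box at about (252,176) with the flap at (270,171) and the tin at (235,176). The connector is at (213,198), the small pot at (250,226) and the jar at (253,135). The side view agrees with this, and the wrist view doesn't see the box yet.

```bash
cat > h.py <<'E'
import cv2,numpy as np
def ray(f,px,z):
    R=cv2.Rodrigues(np.array(f['rvec'],float))[0];t=np.array(f['tvec'],float).ravel()
    px=np.array(px,float).reshape(-1,2)
    d=np.c_[px,np.ones(len(px))]@np.linalg.inv(f['K']).T@R
    c=-R.T@t
    return c+d*((z-c[2])/d[:,2])[:,None]
def proj(f,P):
    return cv2.projectPoints(np.array(P,float).reshape(-1,1,3),np.array(f['rvec'],float),np.array(f['tvec'],float),np.array(f['K'],float),None)[0].reshape(-1,2)
E
python3 - <<'E'
import pickle
from h import *
np.set_printoptions(precision=4,suppress=True)
F=pickle.load(open('f0.pkl','rb'));f=F['top']
im=f['pixels'];hsv=cv2.cvtColor(im,cv2.COLOR_RGB2HSV)
roi=np.zeros(im.shape[:2],np.uint8);roi[138:215,195:310]=255
def rects(m,z,amin):
    m=m&roi
    for c in cv2.findContours(m,cv2.RETR_EXTERNAL,cv2.CHAIN_APPROX_NONE)[0]:
        if cv2.contourArea(c)>amin:
            w=ray(f,c.reshape(-1,2),z)[:,:2]
            r=cv2.minAreaRect((w*1000).astype(np.float32)); print(cv2.boundingRect(c),cv2.contourArea(c),r)
print('grey');rects(((hsv[...,1]<45)&(hsv[...,2]>120)).astype(np.uint8)*255,.13,40)
print('box');rects((hsv[...,2]>90).astype(np.uint8)*255,.13,1000)
roi[:]=0;roi[120:150,240:268]=255
print('jar');rects(((hsv[...,1]<45)&(hsv[...,2]>120)).astype(np.uint8)*255,.075,40)
cv2.imwrite('pics/topc.png',cv2.resize(im[125:245,190:310,::-1],(600,600),interpolation=cv2.INTER_CUBIC))
E
```

```text
grey
(226, 168, 17, 16) 181.0 ((591.1715698242188, 80.82308959960938), (41.72713851928711, 40.692474365234375), 81.0076675415039)
(244, 156, 51, 31) 1279.0 ((602.8150024414062, -18.001876831054688), (82.41681671142578, 138.63653564453125), 3.167987108230591)
(245, 138, 17, 8) 82.0 ((689.9110107421875, 24.921737670898438), (46.00639724731445, 20.684337615966797), 88.88666534423828)
box
(202, 138, 101, 72) 5925.0 ((602.0933837890625, 32.121070861816406), (199.04620361328125, 276.19219970703125), 3.135023832321167)
jar
(244, 126, 19, 20) 260.0 ((723.9462890625, 24.411075592041016), (54.42661666870117, 59.21088790893555), 88.95672607421875)
```

View pics/topc.png

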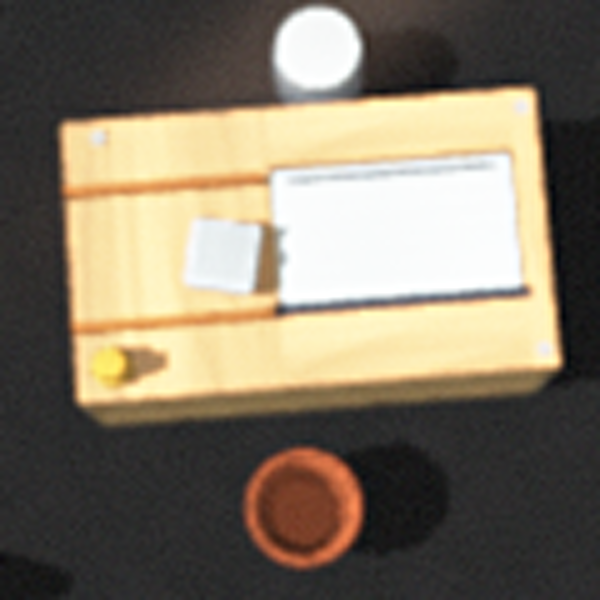

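The box is at about (0.596, 0.032) with yaw about 93°. The tin is at box x≈+49, y≈+2 mm, rotated about -12°. The tool only twists about vertical, so both fingertips always sit at the same height. I'll first slide the tin so it overhangs the edge, keeping its centre on the landing. Then I'll lower the fingers into the opening on either side of the overhang, so the hinge-side finger holds the flap open while the tin is drawn over the edge.

First I lift clear of the can and go over the box.

Call:
servo_tool:
  targets:
    - {"tz": 1}
    - {"tz": 1}
    - {"tz": 0.4,"tx": 0.4,"ty": -0.6,"twist": -0.6}
    - {"tx": 0.8,"ty": -0.9,"twist": -0.85}
    - {"tx": 0.8,"ty": -0.9,"twist": -0.85}
    - {"tx": 0.8,"ty": -0.9,"twist": -0.85}
    - {"tx": 0.8,"ty": -0.9,"twist": -0.85}
    - {"tx": 0.8,"ty": -0.9,"twist": -0.85}

```text
invalid input at $.targets[0]: expected keys tx, ty, tz, twist
```

Call:
servo_tool:
  targets:
    - {"tx": 0.8,"ty": -0.9,"twist": -0.85}
    - {"tx": 0.8,"ty": -0.9,"twist": -0.85}
    - {"tx": 0.8,"ty": -0.9,"twist": -0.85}
    - {"tx": 0.8,"ty": -0.9,"twist": -0.85}
    - {"tx": 0.6,"ty": -0.9,"twist": -0.85}
    - {"tx": 0.4,"ty": -0.7,"twist": -0.6}
    - {}
    - {}

```text
invalid input at $.targets[0]: expected keys tx, ty, tz, twist
```

```bash
python3 - <<'E'
from cell import *
import cv2,pickle
s=state();print(s['t'],s['position'],s['eef_rot'],s['gripper_width'],s['ft_force'])
F=grab_frame('wrist')
pickle.dump(F,open('f1.pkl','wb'))
cv2.imwrite('pics/w1.png',F['pixels'][:,:,::-1])
E
```

```text
0.15 [0.16163612 0.60335264 0.23010657] [-1.79939925e+02 -1.95975239e-03  1.65001313e+02] 0.08791613140417831 [-0.37436648 -0.64898753  0.28013554]
```

View pics/w1.png

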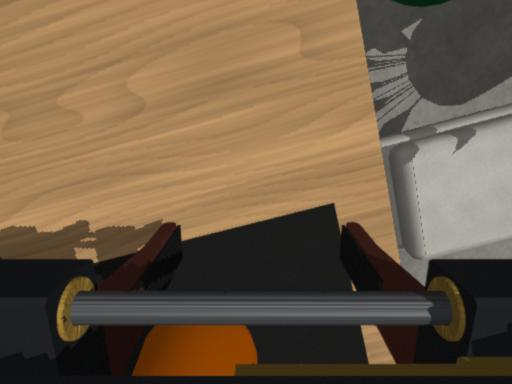

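The calls were refused because every row needs all four keys. The picture is unchanged.

Call:
servo_tool:
  targets:
    - {"tx": 0,"ty": 0,"tz": 1,"twist": 0}
    - {"tx": 0,"ty": 0,"tz": 1,"twist": 0}
    - {"tx": 0.4,"ty": -0.6,"tz": 0.4,"twist": -0.6}
    - {"tx": 0.8,"ty": -0.9,"tz": 0,"twist": -0.85}
    - {"tx": 0.8,"ty": -0.9,"tz": 0,"twist": -0.85}
    - {"tx": 0.8,"ty": -0.9,"tz": 0,"twist": -0.85}
    - {"tx": 0.8,"ty": -0.9,"tz": 0,"twist": -0.85}
    - {"tx": 0.8,"ty": -0.9,"tz": 0,"twist": -0.85}

```text
t: 1.2
position: [0.3827, 0.3471, 0.3508]
eef_rot: [180.0, -0.0, 126.0]
ft_force: [0.1, 0.5, -0.6]
gripper_width: 0.0876
finger_force: 0.0
```

Call:
servo_tool:
  targets:
    - {"tx": 0.8,"ty": -0.9,"tz": 0,"twist": -0.85}
    - {"tx": 0.8,"ty": -0.9,"tz": 0,"twist": -0.85}
    - {"tx": 0.8,"ty": -0.9,"tz": 0,"twist": -0.85}
    - {"tx": 0.8,"ty": -0.9,"tz": 0,"twist": -0.85}
    - {"tx": 0.6,"ty": -0.9,"tz": 0,"twist": -0.85}
    - {"tx": 0.4,"ty": -0.7,"tz": 0,"twist": -0.6}
    - {"tx": 0,"ty": 0,"tz": 0,"twist": 0}
    - {"tx": 0,"ty": 0,"tz": 0,"twist": 0}

```text
t: 2.2
position: [0.5913, 0.089, 0.3504]
eef_rot: [-180.0, -0.0, 87.4]
ft_force: [-0.6, 0.1, 1.0]
gripper_width: 0.0879
finger_force: 0.0
```

```bash
python3 - <<'E'
from cell import *
import cv2,pickle
s=state();print(s['t'],s['position'],s['eef_rot'],s['gripper_width'],s['ft_force'])
F=grab_frame('wrist')
pickle.dump(F,open('f1.pkl','wb'))
cv2.imwrite('pics/w1.png',F['pixels'][:,:,::-1])
E
```

```text
2.2 [0.59129479 0.08901427 0.35037227] [-1.79950993e+02 -1.60354869e-02  8.74294032e+01] 0.08787714516838382 [-0.60347108  0.09243459  0.96713802]
```

View pics/w1.png

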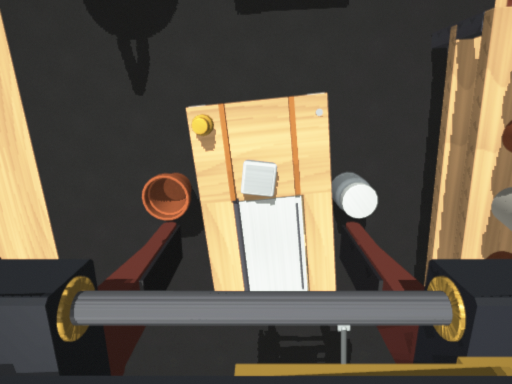

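The wrist view shows the box top, the tin at (259,178), the landing edge near row 199, the lips at columns 228 and 294, and the connector at (201,125). I'll measure from it.

```bash
cat > m.py <<'E'
import sys,pickle
from h import *
np.set_printoptions(precision=1,suppress=True)
f=pickle.load(open(sys.argv[1],'rb'));im=f['pixels'];hsv=cv2.cvtColor(im,cv2.COLOR_RGB2HSV)
H,S,V=[hsv[...,i].astype(int) for i in range(3)]
x0,y0,x1,y1=map(int,sys.argv[2:6])
roi=np.zeros(H.shape,np.uint8);roi[y0:y1,x0:x1]=255
def show(name,m,z,amin):
    for c in cv2.findContours((m*255).astype(np.uint8)&roi,cv2.RETR_EXTERNAL,cv2.CHAIN_APPROX_NONE)[0]:
        if cv2.contourArea(c)>amin:
            w=ray(f,c.reshape(-1,2),z)[:,:2]*1000
            r=cv2.minAreaRect(w.astype(np.float32))
            print(name,cv2.boundingRect(c),np.array(r[0]),np.array(r[1]),round(r[2],1));print(cv2.boxPoints(r).tolist() if 0 else cv2.boxPoints(r).round(1).ravel())
show('grey z.13',(S<45)&(V>110),.13,150)
show('grey z.15',(S<45)&(V>110),.15,150)
show('lip z.138',(H<14)&(S>125)&(V>90),.138,150)
show('top',(V>100),.13,2000)
E
python3 m.py f1.pkl 180 80 335 288; python3 - <<'E'
import pickle;im=pickle.load(open('f1.pkl','rb'))['pixels']
print(im[150,215:240].tolist()); print(im[190:206,280].tolist())
E
```

```text
grey z.13 (239, 196, 69, 92) [604.5 -12.7] [ 78.6 128.6] 3.1
[561.8  49.3 568.7 -79.1 647.1 -74.8 640.2  53.6]
grey z.13 (241, 160, 36, 37) [588.3  77.1] [42.4 40.9] 81.4
[564.9  59.2 605.4  53.1 611.7  94.9 571.3 101.1]
grey z.15 (239, 196, 69, 92) [604.   -3.4] [ 74.4 121.7] 3.1
[563.6  55.4 570.1 -66.2 644.4 -62.2 637.8  59.4]
grey z.15 (241, 160, 36, 37) [588.7  81.6] [40.1 38.7] 81.4
[566.5  64.7 604.8  58.9 610.8  98.5 572.5 104.3]
lip z.138 (180, 174, 10, 43) [498.5  61.2] [52.9 10.9] 83.6
[490.2  35.5 501.   34.3 506.9  86.8 496.1  88.1]
top (185, 92, 150, 196) [597.9  44.4] [166.7 250.8] 3.2
[507.6 164.9 521.7 -85.5 688.2 -76.1 674.  174.3]
[[252, 230, 164], [253, 231, 165], [253, 231, 165], [253, 231, 165], [253, 232, 166], [253, 233, 166], [253, 233, 166], [253, 233, 167], [253, 230, 162], [239, 183, 112], [227, 156, 84], [225, 151, 80], [224, 151, 80], [220, 147, 77], [176, 122, 71], [241, 203, 137], [253, 233, 167], [254, 236, 172], [254, 236, 173], [254, 237, 172], [254, 237, 172], [254, 237, 172], [254, 237, 173], [254, 237, 172], [254, 237, 172]]
[[248, 219, 153], [248, 219, 152], [247, 218, 151], [246, 214, 147], [242, 206, 142], [238, 199, 138], [222, 182, 130], [184, 175, 157], [233, 237, 232], [245, 248, 245], [246, 248, 246], [246, 249, 246], [246, 248, 246], [246, 248, 246], [246, 248, 246], [246, 248, 246]]
```

Call:
servo_tool:
  targets:
    - {"tx": -0.05,"ty": -0.15,"tz": -0.5,"twist": -0.75}
    - {"tx": 0,"ty": 0,"tz": -0.8,"twist": 0}
    - {"tx": 0,"ty": 0,"tz": -0.8,"twist": 0}
    - {"tx": 0,"ty": 0,"tz": -0.7,"twist": 0}
    - {"tx": 0,"ty": 0,"tz": -0.6,"twist": 0}
    - {"tx": 0,"ty": 0,"tz": -0.4,"twist": 0}
    - {"tx": 0,"ty": 0,"tz": -0.2,"twist": 0}
    - {"tx": 0,"ty": 0,"tz": 0,"twist": 0}
  fingers: 60
  squeeze: 6

```text
t: 3.25
position: [0.5888, 0.0819, 0.1505]
eef_rot: [-180.0, 0.0, 81.5]
ft_force: [-0.5, 0.1, 1.5]
gripper_width: 0.0596
finger_force: 0.0
```

Call:
servo_tool:
  targets:
    - {"tx": 0,"ty": 0,"tz": 0,"twist": 0}
    - {"tx": 0,"ty": 0,"tz": 0,"twist": 0}
    - {"tx": 0,"ty": 0,"tz": 0,"twist": 0}
    - {"tx": 0,"ty": 0,"tz": 0,"twist": 0}
    - {"tx": 0,"ty": 0,"tz": 0,"twist": 0}
    - {"tx": 0,"ty": 0,"tz": 0,"twist": 0}
    - {"tx": 0,"ty": 0,"tz": 0,"twist": 0}
    - {"tx": 0,"ty": 0,"tz": 0,"twist": 0}
  fingers: 30
  squeeze: 5

```text
t: 4.25
position: [0.5896, 0.0812, 0.1514]
eef_rot: [179.9, -0.0, 81.4]
ft_force: [-1.5, 0.1, 6.9]
gripper_width: 0.0378
finger_force: 5.0
```

Call:
servo_tool:
  targets:
    - {"tx": 0.04,"ty": -0.06,"tz": 0,"twist": 0.25}
    - {"tx": 0.04,"ty": -0.06,"tz": 0,"twist": 0.25}
    - {"tx": 0.04,"ty": -0.06,"tz": 0,"twist": 0.25}
    - {"tx": 0.04,"ty": -0.06,"tz": 0,"twist": 0.25}
    - {"tx": 0.04,"ty": -0.06,"tz": 0,"twist": 0.25}
    - {"tx": 0.04,"ty": -0.06,"tz": 0,"twist": 0.2}
    - {"tx": 0,"ty": -0.06,"tz": 0,"twist": 0}
    - {"tx": 0,"ty": 0,"tz": 0,"twist": 0}

```text
t: 5.25
position: [0.602, 0.0603, 0.1514]
eef_rot: [179.9, -0.0, 93.0]
ft_force: [-1.0, 2.1, 4.9]
gripper_width: 0.0378
finger_force: 5.0
```

Call:
servo_tool:
  targets:
    - {"tx": 0,"ty": 0,"tz": 0,"twist": 0}
    - {"tx": 0,"ty": 0,"tz": 0,"twist": 0}
    - {"tx": 0,"ty": 0,"tz": 0,"twist": 0}
    - {"tx": 0,"ty": 0,"tz": 0.6,"twist": 0}
    - {"tx": 0,"ty": 0,"tz": 0.6,"twist": 0}
    - {"tx": 0,"ty": -0.4,"tz": 0.6,"twist": 0}
    - {"tx": 0,"ty": -0.4,"tz": 0.4,"twist": 0}
    - {"tx": 0,"ty": 0,"tz": 0,"twist": 0}
  fingers: 60

```text
t: 6.25
position: [0.6021, 0.0193, 0.2621]
eef_rot: [179.8, 0.0, 92.9]
ft_force: [-0.5, 0.2, 0.8]
gripper_width: 0.0601
finger_force: 0.0
```

```bash
python3 - <<'E'
from cell import *
import cv2,pickle
s=state();print(s['t'],s['position'],s['eef_rot'],s['gripper_width'],s['ft_force'])
F=grab_frame('wrist')
pickle.dump(F,open('f2.pkl','wb'))
cv2.imwrite('pics/w2.png',F['pixels'][:,:,::-1])
E
```

```text
6.25 [0.60209214 0.01932302 0.26211377] [1.79821373e+02 1.29045069e-02 9.29040855e+01] 0.060118884026094124 [-0.53898286  0.18154163  0.76736635]
```

View pics/w2.png

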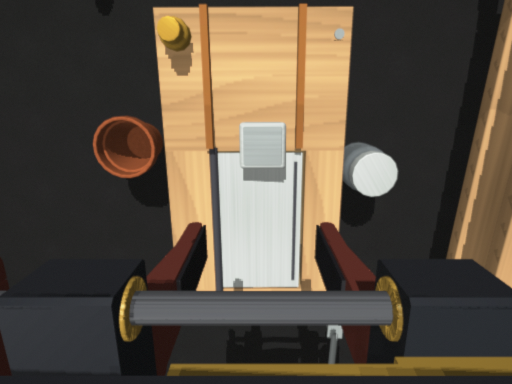

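The tin at (262,145) is now square to the box and overhangs the landing edge at row 151. The flap spans columns 217 to 302. I'll measure again for the insertion.

```bash
python3 - <<'E'
import pickle
from h import *
np.set_printoptions(precision=1,suppress=True)
f=pickle.load(open('f2.pkl','rb'));im=f['pixels']
g=cv2.cvtColor(im,cv2.COLOR_RGB2GRAY).astype(int)
print('row220',list(zip(range(205,225),im[220,205:225].tolist())))
print('row220r',list(zip(range(290,310),im[220,290:310].tolist())))
print('col230',list(zip(range(145,158),im[145:158,230].tolist())))
print('col262',list(zip(range(118,178),g[118:178,262])))
print('row140',list(zip(range(234,292),g[140,234:292])))
E
```

```text
row220 [(205, [238, 198, 135]), (206, [240, 202, 138]), (207, [240, 202, 138]), (208, [239, 201, 137]), (209, [239, 200, 137]), (210, [239, 200, 137]), (211, [235, 195, 134]), (212, [165, 135, 102]), (213, [96, 88, 84]), (214, [81, 81, 85]), (215, [80, 80, 85]), (216, [76, 77, 82]), (217, [70, 70, 76]), (218, [61, 62, 66]), (219, [68, 68, 70]), (220, [141, 145, 141]), (221, [200, 206, 200]), (222, [214, 219, 214]), (223, [216, 220, 216]), (224, [215, 220, 215])]
row220r [(290, [214, 219, 214]), (291, [208, 213, 208]), (292, [164, 168, 165]), (293, [104, 106, 107]), (294, [83, 83, 87]), (295, [119, 121, 122]), (296, [193, 200, 194]), (297, [211, 217, 210]), (298, [213, 219, 213]), (299, [211, 217, 209]), (300, [178, 174, 158]), (301, [137, 122, 95]), (302, [124, 103, 71]), (303, [163, 129, 88]), (304, [218, 171, 117]), (305, [226, 182, 125]), (306, [229, 185, 127]), (307, [229, 186, 128]), (308, [230, 186, 128]), (309, [229, 185, 127])]
col230 [(145, [221, 175, 120]), (146, [216, 170, 116]), (147, [211, 166, 113]), (148, [210, 165, 113]), (149, [210, 164, 113]), (150, [196, 154, 106])
[... 2080 characters left out ...]
0, np.int64(190)), (261, np.int64(189)), (262, np.int64(189)), (263, np.int64(190)), (264, np.int64(190)), (265, np.int64(190)), (266, np.int64(190)), (267, np.int64(190)), (268, np.int64(190)), (269, np.int64(190)), (270, np.int64(189)), (271, np.int64(190)), (272, np.int64(189)), (273, np.int64(189)), (274, np.int64(189)), (275, np.int64(190)), (276, np.int64(189)), (277, np.int64(190)), (278, np.int64(189)), (279, np.int64(189)), (280, np.int64(189)), (281, np.int64(183)), (282, np.int64(202)), (283, np.int64(194)), (284, np.int64(167)), (285, np.int64(139)), (286, np.int64(176)), (287, np.int64(187)), (288, np.int64(188)), (289, np.int64(188)), (290, np.int64(188)), (291, np.int64(188))]
```

```bash
python3 - <<'E'
import pickle
from h import *
np.set_printoptions(precision=1,suppress=True)
f=pickle.load(open('f2.pkl','rb'))
print('row220 strip-l,strip-r,free,opening',1000*ray(f,[[212,220],[219.7,220],[300,220],[303.5,220]],.13)[:,:2])
print('edge',1000*ray(f,[[230,150.7],[230,152.5]],.13)[:,:2])
print('tin top l,r,back,front',1000*ray(f,[[239.7,140],[284.8,140],[262,122.5],[262,167]],.15)[:,:2])
print('cam',1000*ray(f,[[0,0]],5)[:,:2]*0, (-cv2.Rodrigues(f['rvec'])[0].T@np.ravel(f['tvec'])))
E
```

```text
row220 strip-l,strip-r,free,opening [[558.1 -16.3]
 [565.5 -15.9]
 [642.6 -12. ]
 [646.  -11.9]]
edge [[573.6  51.4]
 [573.7  49.7]]
tin top l,r,back,front [[583.2  63.6]
 [620.9  65.5]
 [601.1  78.9]
 [603.   41.7]]
cam [[ 0. -0.]] [0.6 0.1 0.4]
```

Call:
servo_tool:
  targets:
    - {"tx": 0,"ty": 0.2,"tz": 0,"twist": 0}
    - {"tx": 0,"ty": 0.2,"tz": -0.2,"twist": 0}
    - {"tx": 0,"ty": 0,"tz": -0.5,"twist": 0}
    - {"tx": 0,"ty": 0,"tz": -0.6,"twist": 0}
    - {"tx": 0,"ty": 0,"tz": -0.4,"twist": 0}
    - {"tx": 0,"ty": 0,"tz": -0.1,"twist": 0}
    - {"tx": 0,"ty": 0,"tz": 0,"twist": 0}
    - {"tx": 0,"ty": 0,"tz": 0,"twist": 0}
  fingers: 46

```text
t: 7.3
position: [0.6017, 0.0405, 0.1714]
eef_rot: [179.9, -0.0, 93.0]
ft_force: [0.7, 0.0, 0.9]
gripper_width: 0.0459
finger_force: 0.0
```

Call:
servo_tool:
  targets:
    - {"tx": 0.01,"ty": -0.03,"tz": -0.1,"twist": 0}
    - {"tx": 0,"ty": 0,"tz": -0.2,"twist": 0}
    - {"tx": 0,"ty": 0,"tz": -0.2,"twist": 0}
    - {"tx": 0,"ty": 0,"tz": -0.2,"twist": 0}
    - {"tx": 0,"ty": 0,"tz": -0.2,"twist": 0}
    - {"tx": 0,"ty": 0,"tz": -0.15,"twist": 0}
    - {"tx": 0,"ty": 0,"tz": -0.1,"twist": 0}
    - {"tx": 0,"ty": 0,"tz": 0,"twist": 0}

```text
t: 8.3
position: [0.6035, 0.0388, 0.1133]
eef_rot: [179.8, -0.0, 93.0]
ft_force: [6.2, 0.7, 0.2]
gripper_width: 0.0458
finger_force: 2.5
```

```bash
python3 - <<'E'
from cell import *
import cv2
s=state();print(s['t'],s['position'],s['ft_force'])
a=grab_frame('wrist')['pixels'];b=grab_frame('side')['pixels'][140:280,160:300]
b=cv2.resize(b,(384,384),interpolation=cv2.INTER_CUBIC)
import numpy as np
c=np.hstack([a[:, 60:476],b]);cv2.imwrite('pics/c3.png',c[:,:,::-1]);print(c.shape)
E
```

```text
8.3 [0.60347945 0.0388286  0.11329309] [6.22526602 0.74872868 0.22979152]
(384, 800, 3)
```

View pics/c3.png

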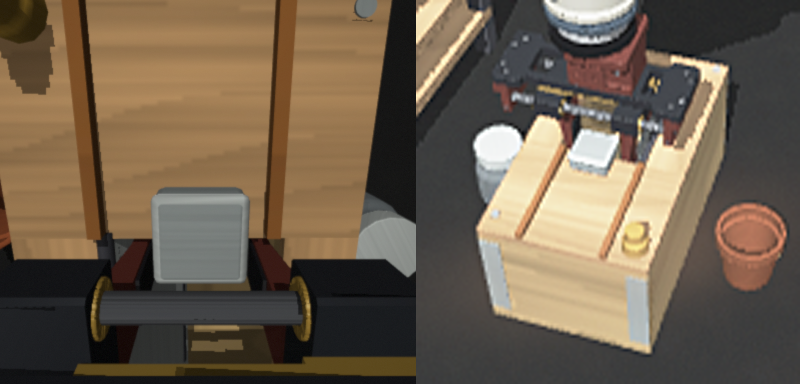

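The flap is held down by the hinge-side finger, with a 6 N reaction, and the tin is still on the landing between the fingers. Next I close on the overhang and draw it over the edge.

Call:
servo_tool:
  targets:
    - {"tx": 0,"ty": 0,"tz": 0,"twist": 0}
    - {"tx": 0,"ty": 0,"tz": 0,"twist": 0}
    - {"tx": 0,"ty": 0,"tz": 0,"twist": 0}
    - {"tx": 0,"ty": 0,"tz": 0,"twist": 0}
    - {"tx": 0,"ty": 0,"tz": 0,"twist": 0}
    - {"tx": 0,"ty": 0,"tz": 0,"twist": 0}
    - {"tx": 0,"ty": 0,"tz": 0,"twist": 0}
    - {"tx": 0,"ty": 0,"tz": 0,"twist": 0}
  fingers: 30
  squeeze: 15

```text
t: 9.4
position: [0.6024, 0.0387, 0.1135]
eef_rot: [179.9, -0.0, 93.0]
ft_force: [5.3, 1.3, 4.5]
gripper_width: 0.0378
finger_force: 19.2
```

Call:
servo_tool:
  targets:
    - {"tx": 0,"ty": -0.06,"tz": 0,"twist": 0}
    - {"tx": 0.01,"ty": -0.1,"tz": 0,"twist": 0}
    - {"tx": 0.01,"ty": -0.16,"tz": 0,"twist": 0}
    - {"tx": 0.01,"ty": -0.18,"tz": 0,"twist": 0}
    - {"tx": 0.01,"ty": -0.18,"tz": 0,"twist": 0}
    - {"tx": 0.01,"ty": -0.18,"tz": 0,"twist": 0}
    - {"tx": 0.01,"ty": -0.14,"tz": 0,"twist": 0}
    - {"tx": 0,"ty": 0,"tz": 0,"twist": 0}

```text
t: 10.4
position: [0.6044, -0.0115, 0.1128]
eef_rot: [-180.0, -0.0, 93.0]
ft_force: [4.2, -0.1, 0.5]
gripper_width: 0.0381
finger_force: 19.4
```

```bash
python3 - <<'E'
from cell import *
import cv2
s=state();print(s['t'],s['position'],s['ft_force'])
a=grab_frame('wrist')['pixels'];b=grab_frame('side')['pixels'][140:280,160:300]
b=cv2.resize(b,(384,384),interpolation=cv2.INTER_CUBIC)
import numpy as np
c=np.hstack([a[:, 60:476],b]);cv2.imwrite('pics/c4.png',c[:,:,::-1])
E
```

```text
10.4 [ 0.60444903 -0.01150827  0.11282445] [ 4.19968926 -0.13631747  0.49356581]
```

View pics/c4.png

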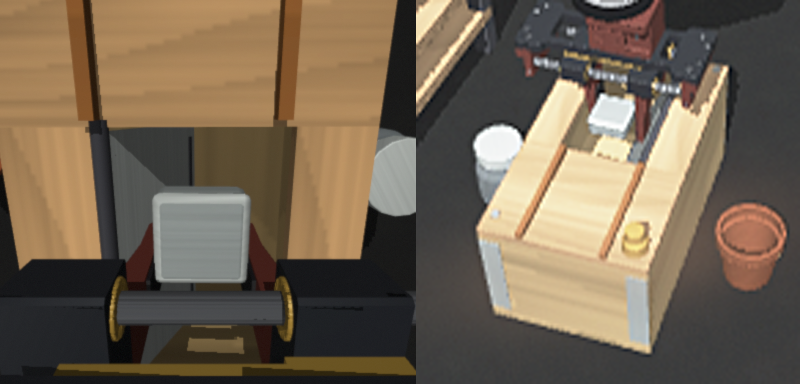

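The tin is over the opening at (200,235), clear of the landing, and the flap is steeply open. Now I release it by opening a little and hold the flap down while it falls.

Call:
servo_tool:
  targets:
    - {"tx": 0,"ty": 0,"tz": 0,"twist": 0}
    - {"tx": 0,"ty": 0,"tz": 0,"twist": 0}
    - {"tx": 0,"ty": 0,"tz": 0,"twist": 0}
    - {"tx": 0,"ty": 0,"tz": 0,"twist": 0}
    - {"tx": 0,"ty": 0,"tz": -0.1,"twist": 0}
    - {"tx": 0,"ty": 0,"tz": -0.1,"twist": 0}
    - {"tx": 0,"ty": 0,"tz": 0,"twist": 0}
    - {"tx": 0,"ty": 0,"tz": 0,"twist": 0}
  fingers: 48

```text
t: 11.5
position: [0.6046, -0.0111, 0.1029]
eef_rot: [-180.0, -0.0, 93.0]
ft_force: [4.2, -0.1, -1.2]
gripper_width: 0.0478
finger_force: 2.3
```

```bash
python3 - <<'E'
from cell import *
import cv2
s=state();print(s['t'],s['position'],s['ft_force'],s['gripper_width'])
a=grab_frame('wrist')['pixels'];b=grab_frame('side')['pixels'][140:280,160:300]
b=cv2.resize(b,(384,384),interpolation=cv2.INTER_CUBIC)
import numpy as np
c=np.hstack([a[:, 60:476],b]);cv2.imwrite('pics/c5.png',c[:,:,::-1])
E
```

```text
11.5 [ 0.60461566 -0.01113061  0.10291542] [ 4.19009199 -0.08672749 -1.17132161] 0.04783355572960417
```

View pics/c5.png

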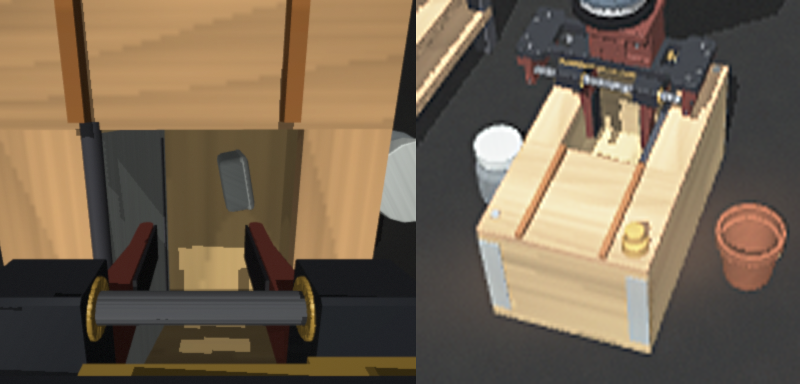

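The tin lies on the box floor at (236,180), standing on its side, beyond the flap's sweep. I'll withdraw straight up.

Call:
servo_tool:
  targets:
    - {"tx": 0,"ty": 0,"tz": 0.15,"twist": 0}
    - {"tx": 0,"ty": 0,"tz": 0.2,"twist": 0}
    - {"tx": 0,"ty": 0,"tz": 0.3,"twist": 0}
    - {"tx": 0,"ty": 0,"tz": 0.5,"twist": 0}
    - {"tx": 0,"ty": 0,"tz": 0.8,"twist": 0}
    - {"tx": 0,"ty": 0,"tz": 0.8,"twist": 0}
    - {"tx": 0,"ty": 0,"tz": 0.6,"twist": 0}
    - {"tx": 0,"ty": 0,"tz": 0,"twist": 0}

```text
t: 12.6
position: [0.6045, -0.0114, 0.2724]
eef_rot: [179.9, 0.0, 93.0]
ft_force: [-0.1, -0.4, -0.4]
gripper_width: 0.048
finger_force: 0.0
```

Call:
servo_tool:
  targets:
    - {"tx": 0,"ty": 0,"tz": 0,"twist": 0}
    - {"tx": 0,"ty": 0,"tz": 0,"twist": 0}
    - {"tx": 0,"ty": 0,"tz": 0,"twist": 0}
    - {"tx": 0,"ty": 0,"tz": 0,"twist": 0}
    - {"tx": 0,"ty": 0,"tz": 0,"twist": 0}
    - {"tx": 0,"ty": 0,"tz": 0,"twist": 0}
    - {"tx": 0,"ty": 0,"tz": 0,"twist": 0}
    - {"tx": 0,"ty": 0,"tz": 0,"twist": 0}

```text
t: 13.6
position: [0.6047, -0.0113, 0.2707]
eef_rot: [180.0, 0.0, 93.0]
ft_force: [0.1, 0.5, 0.0]
gripper_width: 0.0482
finger_force: 0.0
```

```bash
python3 - <<'E'
from cell import *
import pickle
pickle.dump(grab_frame('wrist'),open('f3.pkl','wb'))
E
python3 m.py f3.pkl 180 60 335 288 | grep -A1 'grey z.13'
```

```text
grey z.13 (217, 117, 86, 139) [604.8 -17.2] [ 78.3 137.6] 3.2
[561.9  49.4 569.5 -88.  647.6 -83.7 640.   53.7]
```

The flap measures 78 x 137 mm at z = 130 mm, so it is shut and level, and the hand is clear.

```bash
python3 -c "
from cell import *
print(close_job())"
```

```text
the job is handed in; nothing more can be done
None
```

The tin is inside the seed box, the flap swung shut by itself and the job is handed in (verdict not shown), but the tin was drawn over the edge pinched between both fingers, one still holding the flap open, not pushed by the other finger, because the tool cannot tilt.

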